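# Fetch the boxed-in vacuum gauge and fit it to the vacuum vessel

### The arm

A 6-joint arm with a two-finger parallel gripper is mounted at the origin on the work surface. World frame = base frame: x ahead of the robot, y to its left, z up, the work surface at z = 0. Lengths are in m, angles in rad, forces in N, time in s.
With the tool pointing down it reaches from about 0.275 to 0.775 m from the base axis. Payload 14.6 kg.
Tool frame: the origin (TCP) lies on the front face of the gripper's body, between the roots of the fingers; the fingertips stand 73 mm ahead of it and the grasp point (between the pads) lies 54 mm ahead of it; z points along the fingers, y is the line along which they close (so a half turn about z gives the same grasp; the last joint's range is limited). The gripper opens to 85 mm and grips with 20 to 120 N. Pads are 22 mm wide; open, the fingers measure 114 mm over their backs; the gripper's body (76 mm by 85 mm) begins 54 mm behind the grasp point. The pads swing forward as they close: fully open they stand 13 mm farther back than shut.
Start: joints at [-1.406, 0.263, -0.048, 1.259, 0, 1.415], TCP at [0.165, -0.498, 0.304] pointing down, gripper open.
Joint ranges: [-2.65, 2.65], [-0.89, 1.7], [-1.18, 1.37], [-2.13, 2.11], [-1.35, 1.29], [-3.14, 3.14]. Speed limits (rad/s): [1.89, 1.89, 2.57, 2.79, 3.14, 3.14].

### API

Orientations are given as a rotation vector (axis times angle).
In Python, from bench import manip gives the robot as it stands.
- The arm moves only by the tool apply_moves, never from a script. Its argument "deltas" is a list that holds one entry, the list of rows, each a list of 4 numbers: the shift along the tool's x, y, z in cm, then the turn about the tool's z in degrees. In form: [[[dx, dy, dz, spin], ...]]. A call has 1 to 5 rows; each row shifts and turns the commanded pose from where the row before left it, along the tool's axes as they then stand; what a row does not reach is not made up. A row lasts 1/8 s, in which the tool goes at most 62.5 mm and 10.7 degrees, less where a joint would pass 70% of its speed; a pose out of reach is approached as far as the arm can. A call with a gripper value outside its range is refused whole. "grip" is the finger opening in cm, from 0 to 8.54, set as the call begins (left out, the last holds). The fingers move at their own pace and stop on an object; "squeeze" is the grip in N (left out, the last holds). Time passes only in rows, so rows that do not move let the fingers close. It gives the time, the measured TCP pose, the force, the opening and the grip force at its end, in the units of the state.
- manip.get_state(): the state, without advancing time (a new reading comes with each control period).
- manip.grab_frame(name): name is "scene" or "top" or "wrist"; returns the picture (480x640x3 uint8, blue, green, red); there is no depth.
- manip.camera_model(name): a dict with "camera_matrix" (3x3 intrinsics, pixels), "eye" and "rotation" of the camera in the world. Camera axes: x right, y up, looking along -z (the intrinsics and any distortion apply to the point x, -y, -z); pixel columns grow to the right and rows downward; lengths in m; the calibration is good to about 2 mm. A picture is of the moment at which its call begins: read the wrist's pose just before it. camera_model takes no time and is no camera call; for the wrist camera it gives the pose at the moment of the call.
- manip.job_done(): hands the job in; it is judged then, once.
Trained networks look in the newest picture that a camera, given by its name, has taken for a name from the list of things; names that differ only in an ending like _2 or _b are one class to them, and where a whole thing is asked for, a point or a joint stands for the part that bears it (a point fixed in the world has none). Each returns a list of dicts, best first, with "confidence" (0 to 1); they miss things now and then, are a little off and sometimes report something else, mostly with a low value. They report only what shows in the picture. A call takes as long as a camera call. They do not tell look-alikes from the thing itself.
- manip.outline_of(camera, target): "region" (480x640 bool, what is visible of it) and "box" ([centre column, centre row, width, height] in pixels, round what is visible of it).
The state is a dict: "time_s": time; "joint_pos": joint angles; "dq": joint speeds; "joint_torque": joint torques, N m; "ee_pos": TCP position; "tool_rot": TCP orientation; "contact_force": force on the tool from outside, world axes, zero at the start; "moment": the same for the moment, N m; "grip_width": opening from 0.0 (shut) to 1.0 (fully open); "finger_force": force on a finger pad.
Only numpy, scipy, OpenCV 4.12 (cv2) and the standard library are available. Lean on these libraries where they do the work, as an engineer would, in place of code of your own. Each camera call takes 0.05 s, during which the arm holds its last target. There are 200 camera calls.

### The job

The vacuum gauge stands at the back of the spill tray, boxed in by three stoppered glass pieces. Move all three glass pieces over to the black rubber mat and leave them standing there while you fetch the gauge and stand it, dial up, fully down in the round port on the vacuum vessel's lid. Only then put each glass piece back in the tray, upright, on the very spot where it stood at the start, and tip nothing over along the way.

Things in the scene. Friction and masses are not known exactly. Their poses are not given: they have to be found in the camera images.
- gauge: Vacuum gauge, 50 mm tall in all, white round dial face upward. Origin: centre of its underside; z up. Steel dial case 50 mm in diameter, 28 to 50 mm up (grip it there); below it a brass neck 18 mm thick and a pale rubber stopper foot, 38 mm in diameter at the bottom, 44 mm at its top 20 mm up. About 0.13 kg. Starts in the tray, boxed in by the glass.
- big_flask: Large conical glass filter flask with a pale stopper, 150 mm tall, base 88 mm in diameter. Origin: centre of its underside; z up. Cone narrows to the 32 mm neck at 100 mm; stopper 34 mm in diameter from 127 to 150 mm up (grip it there, from above). A glass side nozzle 10 mm thick points along the flask's own +x, 96 mm up, out to 48 mm from the axis. About 0.22 kg.
- small_flask: Small conical glass filter flask with a pale stopper, 130 mm tall, base 68 mm in diameter. Origin: centre of its underside; z up. Cone narrows to the 27 mm neck at 80 mm; stopper 30 mm in diameter from 108 to 130 mm up (grip it there, from above). A glass side nozzle 10 mm thick points along its own +x, 76 mm up, out to 38 mm from the axis. About 0.13 kg.
- bottle: Straight-sided round glass bottle with a pale stopper, 142 mm tall, 60 mm in diameter up to 95 mm, then a shoulder to a 30 mm neck; no nozzle. Origin: centre of its underside; z up. Stopper 32 mm in diameter from 118 to 142 mm up (grip it there, from above). About 0.18 kg.
- tray: Grey spill tray, fixed, 230 (x) by 300 (y) mm, floor 6 mm thick, rim 14 mm high. Origin: centre of its underside; x to its back. Round marks for the glass, 95 mm across, at tray (x, y) = (-45, 0), (20, 85), (20, -85) mm; any piece on any mark, within 4 mm. Gauge near (45, 0). A vial (45 mm tall) and a spare stopper (22 mm) stand in the back corners, near (85, 118) and (85, -118), and stay.
- mat: The side area: black rubber mat, fixed, 310 mm along its x by 130 mm along its y, 4 mm thick, to the left or right of the tray. Origin: centre of its underside. The three glass pieces fit in a row along its x axis, 100 mm apart.
- vessel: Round steel vacuum vessel, fixed, 128 mm in diameter, on the other side of the tray from the mat. Origin: centre of its underside. The port is central on its lid: a brass collar 74 mm across outside, 58 mm inside, with its flat floor 60 mm above the origin and its top 72 mm above the origin (12 mm deep). A valve with a red handle sticks out at its own -x, to 90 mm from the axis, 40 mm high.
There are look-alikes about, which are no part of the job. Leave any red look-alike of the bottle alone.

How it is judged:
By the outcome, as a careful person would: the job done as asked, in the order asked, and still so for the second after the job is handed in, with the robot touching nothing.
It also fails if it takes over 147 s, if anything falls off the work surface, if the arm or the gripper's body presses on something with over 40 N, if the wrist force passes 120 N, or if a joint passes its speed limit or range.

## Working session

There is one attempt and no reset: what is moved stays moved. The work goes in short steps, Python scripts to look and compute and a tool call to move; the robot and the scene stay as the last step left them, time stands still between calls to the robot, and variables do not carry over. Pictures are saved under pics/ and viewed, at most 14 in all, crops included, and the job is handed in when it is done.

Besides the shell and the picture viewer there is one more tool, called after "Call:" as name([rows], argument=value, ...), one row to a line, values as JSON. apply_moves: Moves the arm, as the interface text tells. Its arguments: {"type":"object","properties":{"deltas":{"type":"array","items":{"type":"array","items":{"type":"array","items":{"type":"number"}}}},"grip":{"type":"number"},"squeeze":{"type":"number"}},"required":["deltas"]}

```bash
mkdir -p pics; ls; cat > h.py <<'E'
import numpy as np, cv2
from bench import manip
from scipy.spatial.transform import Rotation as R
def snap(n,f):
    im=manip.grab_frame(n); cv2.imwrite('pics/'+f+'.png',im); return im
def ray(cam,u,v):
    m=manip.camera_model(cam); K=np.array(m['camera_matrix']); 
    p=np.linalg.inv(K)@[u,v,1]; d=np.array(m['rotation'])@[p[0],-p[1],-p[2]]
    return np.array(m['eye']),d
def at(cam,u,v,z):
    e,d=ray(cam,u,v); return (e+d*(z-e[2])/d[2])
def proj(cam,P):
    m=manip.camera_model(cam); K=np.array(m['camera_matrix'])
    c=np.array(m['rotation']).T@(np.array(P)-m['eye']); q=K@[c[0],-c[1],-c[2]]; return q[:2]/q[2]
E
python3 - <<'E'
from h import *
s=manip.get_state(); print({k:np.round(v,3) for k,v in s.items()})
for c in ['scene','top']:
    m=manip.camera_model(c); print(c,{k:np.round(v,3) for k,v in m.items()} if 1 else 0)
print(manip.camera_model('wrist'))
snap('top','t0'); snap('scene','s0')
E
```

```text
pics
{'time_s': np.float64(0.0), 'joint_pos': array([-1.406,  0.264, -0.049,  1.259,  0.   ,  1.415]), 'dq': array([-0.001,  0.001,  0.002, -0.001,  0.   , -0.   ]), 'joint_torque': array([-0.0000e+00, -6.3762e+01,  3.8456e+01,  1.4000e-02, -0.0000e+00,
        0.0000e+00]), 'ee_pos': array([ 0.165, -0.498,  0.303]), 'tool_rot': array([-3.101, -0.5  , -0.   ]), 'contact_force': array([0.001, 0.592, 0.322]), 'moment': array([-0.036,  0.009, -0.059]), 'finger_force': np.float64(0.0), 'grip_width': np.float64(1.003)}
scene {'camera_matrix': array([[486.412,   0.   , 326.274],
       [  0.   , 486.412, 237.975],
       [  0.   ,   0.   ,   1.   ]]), 'eye': array([1.198, 0.263, 0.707]), 'rotation': array([0.576, 0.8  , 1.783])}
top {'camera_matrix': array([[613.018,   0.   , 317.851],
       [  0.   , 613.018, 246.295],
       [  0.   ,   0.   ,   1.   ]]), 'eye': array([0.452, 0.018, 1.209]), 'rotation': array([ 0.027, -0.056, -1.566])}
{'camera_matrix': array([[395.99397926,   0.        , 307.28451456],
       [  0.        , 395.99397926, 241.39154932],
       [  0.        ,   0.        ,   1.        ]]), 'eye': array([ 0.23926448, -0.47447241,  0.37360541]), 'rotation': array([-0.26954528,  0.19525989, -1.24011757])}
```

```bash
sed -i "s/np.array(m\['rotation'\])/R.from_rotvec(m['rotation']).as_matrix()/g" h.py
python3 - <<'E'
from h import *
for c in ['top','scene']:
    manip.grab_frame(c)
    for t in ['tray','mat','vessel','gauge','big_flask','small_flask','bottle']:
        for o in manip.outline_of(c,t): 
            b=np.round(o['box']); print(c,t,round(o['confidence'],2),b, np.round(at(c,b[0],b[1],.0),3))
E
```

```text
top tray 0.57 [315. 206. 180. 150.] [0.595 0.002 0.   ]
top mat 0.56 [478. 262.  67. 156.] [ 0.486 -0.321  0.   ]
top vessel 0.85 [140. 263.  77.  79.] [0.481 0.345 0.   ]
top gauge 0.91 [314. 182.  28.  31.] [0.643 0.005 0.   ]
top big_flask 0.82 [356. 185.  44.  43.] [ 0.638 -0.079  0.   ]
top small_flask 0.63 [276. 209.  36.  31.] [0.589 0.08  0.   ]
top bottle 0.95 [356. 318.  38.  32.] [ 0.375 -0.079  0.   ]
top bottle 0.6 [324. 225.  30.  37.] [ 0.558 -0.016  0.   ]
top bottle 0.19 [482. 262.  71. 157.] [ 0.486 -0.329  0.   ]
scene tray 0.71 [292. 289. 168.  97.] [ 0.605 -0.012  0.   ]
scene mat 0.9 [179. 225. 115.  92.] [ 0.511 -0.327  0.   ]
scene vessel 0.58 [484. 281.  77.  67.] [0.454 0.342 0.   ]
scene gauge 0.95 [297. 291.  28.  33.] [ 0.607 -0.001  0.   ]
scene big_flask 0.76 [255. 267.  46.  77.] [ 0.575 -0.107  0.   ]
scene small_flask 0.93 [338. 271.  39.  70.] [0.527 0.057 0.   ]
scene bottle 0.77 [298. 244.  32.  70.] [ 0.479 -0.05   0.   ]
scene bottle 0.67 [304. 189.  26.  66.] [ 0.285 -0.113  0.   ]
scene bottle 0.45 [341. 272.  40.  72.] [0.528 0.064 0.   ]
```

View pics/t0.png

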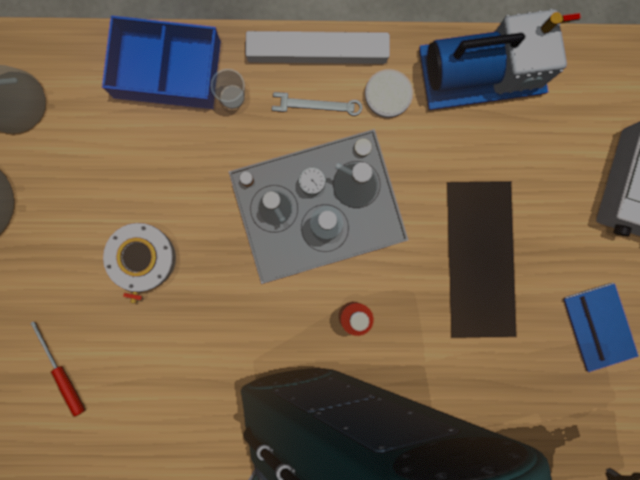

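View pics/s0.png

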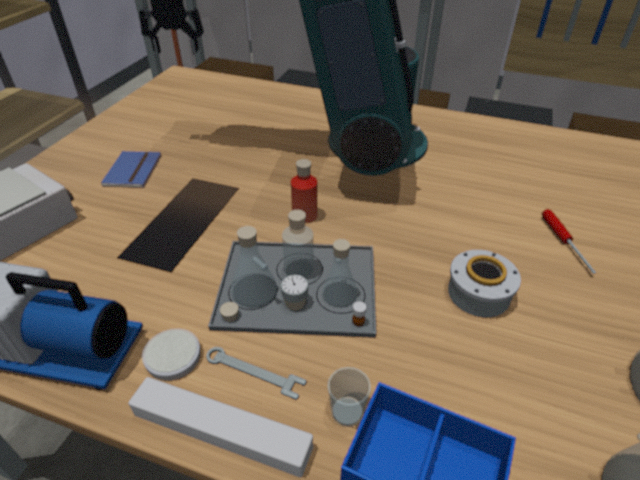

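```bash
python3 - <<'E'
from h import *
im=cv2.imread('pics/t0.png')
r=im[125:290,225:410]; hsv=cv2.cvtColor(r,cv2.COLOR_BGR2HSV)
g=cv2.cvtColor(r,cv2.COLOR_BGR2GRAY)
m=((g>165)).astype(np.uint8)
n,l,st,c=cv2.connectedComponentsWithStats(m)
for i in range(1,n):
    if st[i,4]>60 and st[i,2]<45: print(st[i],np.round(c[i]+[225,125],1))
cv2.imwrite('pics/c0.png',cv2.resize(r,None,fx=3.6,fy=3.6,interpolation=cv2.INTER_CUBIC))
C=[at('top',u,v,.014)[:2] for u,v in [(231,173),(373,132),(406,239),(263,281)]]
C=np.array(C);print(np.round(C,3),C.mean(0)); d=C[0]-C[1];print(np.linalg.norm(d),np.linalg.norm(C[1]-C[2]),np.degrees(np.arctan2(-d[0],d[1])))
m=manip.camera_model('wrist');s=manip.get_state();T=R.from_rotvec(s['tool_rot'])
print('cam in tool',T.inv().apply(np.array(m['eye'])-s['ee_pos']),'look',T.inv().apply(R.from_rotvec(m['rotation']).apply([0,0,-1])))
M=[at('top',u,v,.004)[:2] for u,v in [(447,182),(511,181),(516,337),(451,338)]];print(np.round(M,3),np.mean(M,0))
E
```

```text
[[ 0.658  0.168]
 [ 0.741 -0.111]
 [ 0.53  -0.176]
 [ 0.447  0.103]] [ 0.59396191 -0.00419883]
0.2911817378322443 0.2211390561103628 16.713121711251517
cam in tool [ 0.07795553  0.0007731  -0.0701724 ] look [-3.06850754e-01  6.30870399e-04  9.51757436e-01]
[[ 0.645 -0.26 ]
 [ 0.648 -0.388]
 [ 0.339 -0.394]
 [ 0.337 -0.266]] [ 0.49191052 -0.32673575]
```

View pics/c0.png

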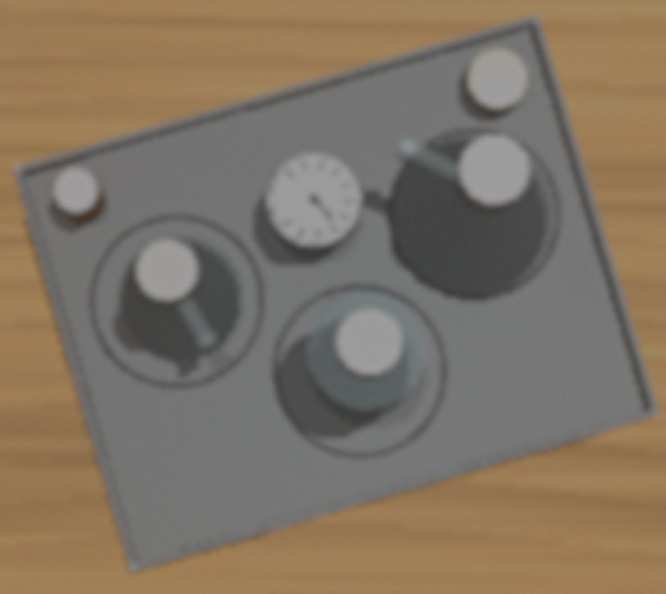

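```bash
python3 - <<'E'
from h import *
f=lambda a,b:(a/3.6+225-.36,b/3.6+125-.36)
for n,p,z in [('big',(495,170),.156),('small',(168,269),.136),('bottle',(369,341),.148),('gauge',(313,200),.056),('mkS',(178,301),.006),('mkB',(360,371),.006),('mkG',(475,214),.006),('vial',(76,192),.051),('stop',(497,79),.028)]: print(n,np.round(at('top',*f(*p),z)[:2],4))
a=np.radians(16.7);Rt=np.array([[np.cos(a),-np.sin(a)],[np.sin(a),np.cos(a)]])
for q in [(-45,0),(20,85),(20,-85),(45,0)]: print(q,np.array([.594,-.0042])+Rt@np.array(q)/1000)
print('red',at('top',357+2,321,.142))
v=at('top',137,256,.072);print('vessel port',v)
E
```

```text
big [ 0.6369 -0.077 ]
small [0.5905 0.0811]
bottle [ 0.5547 -0.0168]
gauge [0.6379 0.0098]
mkS [0.5898 0.0831]
mkB [ 0.5519 -0.0167]
mkG [ 0.6389 -0.0796]
vial [0.642  0.1349]
stop [ 0.7091 -0.0897]
(-45, 0) [ 0.55089799 -0.01713122]
(20, 85) [0.58873081 0.08296212]
(20, -85) [ 0.63758209 -0.0798677 ]
(45, 0) [0.63710201 0.00873122]
red [ 0.37861109 -0.07297035  0.142     ]
vessel port [0.49198028 0.33163978 0.072     ]
```

Call:
apply_moves([
  [[0,0,0,9.15],[0,0,0,9.15],[4,-3.5,0,0],[4,-3.5,0,0],[4,-3.5,0,0]],
], grip=6.5, squeeze=40)

```text
time_s: 1.52
ee_pos: [0.2859, -0.3922, 0.3039]
tool_rot: [3.141, -0.0, 0.0]
contact_force: [-0.3, -0.1, 0.6]
grip_width: 0.76
finger_force: 0.0
```

Call:
apply_moves([
  [[4,-3.5,0,0],[4,-3.5,0,0],[4,-3.5,0,0],[4,-3.5,0,0],[4,-3.5,0,0]],
])

```text
time_s: 2.15
ee_pos: [0.4861, -0.2169, 0.304]
tool_rot: [3.141, 0.001, 0.0]
contact_force: [0.7, -0.5, 0.9]
grip_width: 0.762
finger_force: 0.0
```

Call:
apply_moves([
  [[3.8,-3.5,0,0],[3.8,-3.5,0,0],[3.8,-3.5,0,0],[3.7,-3.5,0,0],[0,0,0,0]],
])

```text
time_s: 2.78
ee_pos: [0.6376, -0.0759, 0.3029]
tool_rot: [-3.141, -0.006, 0.001]
contact_force: [-0.7, 0.6, -0.8]
grip_width: 0.758
finger_force: 0.0
```

```bash
python3 - <<'E'
from h import *
im=snap('wrist','w1'); print(manip.get_state()['ee_pos'])
for t in ['gauge','big_flask','small_flask','bottle']:
    for o in manip.outline_of('wrist',t): print(t,round(o['confidence'],2),np.round(o['box']))
for n,P in [('big',(.637,-.077,.156)),('small',(.5905,.0811,.136)),('bottle',(.5547,-.0168,.148)),('gauge',(.638,.01,.056))]:
    u=proj('wrist',P);print(n,u); cv2.drawMarker(im,tuple(int(x) for x in u),(0,0,255),0,12,1)
cv2.imwrite('pics/w1m.png',im)
E
```

```text
[ 0.63651429 -0.07714052  0.30319666]
gauge 0.59 [207. 210.  62.  65.]
big_flask 0.81 [300. 215. 108. 129.]
small_flask 0.76 [116. 271. 136. 118.]
small_flask 0.74 [559. 300. 162. 220.]
bottle 0.73 [303. 422.  54.  48.]
bottle 0.62 [238. 320.  84. 136.]
big [301.96030512 251.45815548]
small [ 65.94726888 307.46027769]
bottle [212.41952952 364.06123961]
gauge [197.78486041 210.22720961]
```

View pics/w1m.png

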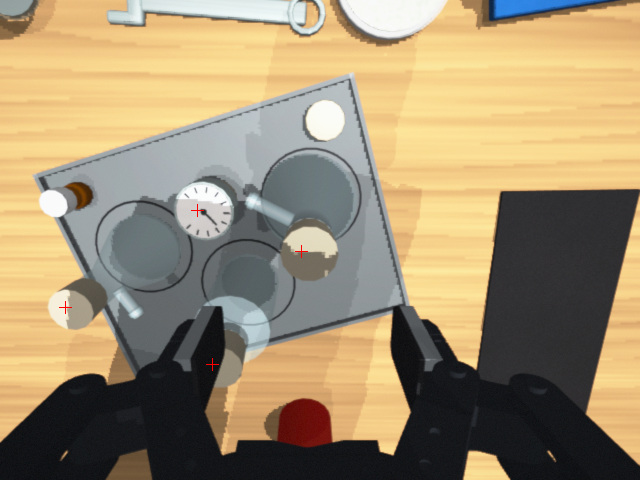

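```bash
python3 - <<'E'
from h import *
s=[manip.get_state() for _ in range(4)]
print([np.round(np.r_[q['ee_pos'],q['tool_rot']],4) for q in s])
for _ in range(2):
  for n,u,z in [('big',(309,252),.156),('small',(71,305),.136),('gauge',(204,210),.056),('mkS',(144,246),.006),('mkG',(311,195),.006),('mkB',(248,282),.006)]:
    print(n,np.round(at('wrist',*u,z)[:2],4),end=' ')
  print(manip.camera_model('wrist')['rotation']); manip.grab_frame('wrist')
# finger pads: where does tcp axis at grasp depth project
s=manip.get_state()['ee_pos']
print(proj('wrist',s-[0,0,.054]),proj('wrist',s-[0,0,.147]))
E
```

```text
[array([ 6.3530e-01, -7.9000e-02,  3.0420e-01,  3.1415e+00, -1.1000e-03,
        1.0000e-04]), array([ 6.3530e-01, -7.9000e-02,  3.0420e-01,  3.1415e+00, -1.1000e-03,
        1.0000e-04]), array([ 6.3530e-01, -7.9000e-02,  3.0420e-01,  3.1415e+00, -1.1000e-03,
        1.0000e-04]), array([ 6.3530e-01, -7.9000e-02,  3.0420e-01,  3.1415e+00, -1.1000e-03,
        1.0000e-04])]
big [ 0.6367 -0.0811] small [0.5923 0.0774] gauge [0.6382 0.0049] mkS [0.5902 0.0799] mkG [ 0.6408 -0.0837] mkB [ 0.5518 -0.0203] [-0.24501252  0.24413753 -1.55761316]
big [ 0.6367 -0.0811] small [0.5923 0.0774] gauge [0.6382 0.0049] mkS [0.5903 0.0799] mkG [ 0.6408 -0.0837] mkB [ 0.5518 -0.0203] [-0.2448891   0.2440494  -1.55774635]
[304.48259313 342.68244023] [305.45549179 254.91923168]
```

Call:
apply_moves([
  [[0.1,0.15,3,0],[0,0,2.5,0],[0,0,0,0],[0,0,0,0]],
])

```text
time_s: 3.62
ee_pos: [0.637, -0.0801, 0.2501]
tool_rot: [3.141, -0.0, 0.002]
contact_force: [0.1, -0.3, 0.5]
grip_width: 0.762
finger_force: 0.0
```

```bash
python3 - <<'E'
from h import *
im=snap('wrist','w2')
cv2.imwrite('pics/w2c.png',im[180:480,100:520])
s=np.mean([ (manip.grab_frame('wrist'),manip.get_state()['ee_pos'])[1] for _ in range(4)],0);print(s)
print(proj('wrist',s-[0,0,s[2]-.156]))
E
```

```text
[ 0.63716536 -0.07983956  0.24991294]
[305.09642627 294.78641248]
```

View pics/w2c.png

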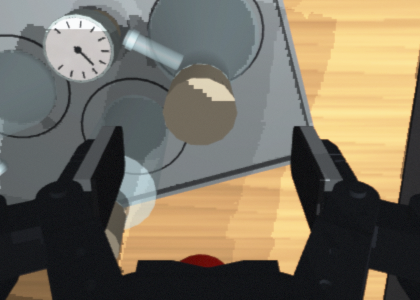

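Call:
apply_moves([
  [[0.1,-0.2,2.5,0],[0,0,2.6,0],[0,0,0,0],[0,0,0,0]],
])

```text
time_s: 4.38
ee_pos: [0.6382, -0.0778, 0.199]
tool_rot: [3.141, 0.001, 0.002]
contact_force: [0.5, 0.9, 0.2]
grip_width: 0.761
finger_force: 0.0
```

Call:
apply_moves([
  [[0,0,0,0],[0,0,0,0],[0,0,0,0],[0,0,0,0]],
], grip=2.5)

```text
time_s: 4.88
ee_pos: [0.6382, -0.0776, 0.1988]
tool_rot: [3.142, 0.001, 0.003]
contact_force: [-0.5, 2.2, 6.3]
grip_width: 0.376
finger_force: 39.3
```

```bash
python3 - <<'E'
from h import *
im=snap('wrist','w3'); s=manip.get_state();print(s['ee_pos'],s['grip_width']*85.4,s['finger_force'],s['contact_force'],s['moment'])
cv2.imwrite('pics/w3c.png',im[180:480,100:520])
E
```

```text
[ 0.63823004 -0.07760262  0.19880121] 31.94720430554058 39.29161190986633 [0.64051383 2.32268193 6.9285796 ] [ 0.27331491  0.06279496 -0.05446435]
```

View pics/w3c.png

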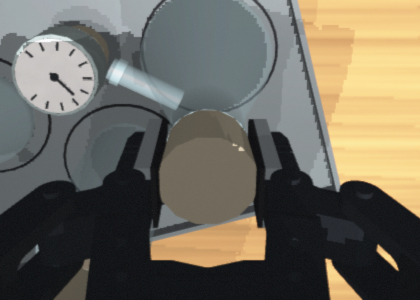

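Call:
apply_moves([
  [[0,0,-0.5,0],[0,0,-1.5,0],[0,0,-2,0],[0,0,-2,0],[-0.6,2.7,0,0]],
])

```text
time_s: 5.55
ee_pos: [0.6326, -0.104, 0.2604]
tool_rot: [3.141, 0.004, 0.005]
contact_force: [0.1, -0.4, -3.5]
grip_width: 0.373
finger_force: 40.1
```

Call:
apply_moves([
  [[-0.8,4.4,0,0],[-0.8,4.4,0,0],[-0.8,4.4,0,0],[-0.8,4.4,0,0],[-0.5,3.0,0,0]],
])

```text
time_s: 6.18
ee_pos: [0.5944, -0.3127, 0.2588]
tool_rot: [3.141, -0.001, 0.001]
contact_force: [0.9, 0.4, -1.9]
grip_width: 0.377
finger_force: 40.2
```

Call:
apply_moves([
  [[-0.3,1.4,0,0],[0,0,2,0],[0,0,2,0],[0,0,1.5,0],[0,0,0,0]],
])

```text
time_s: 6.8
ee_pos: [0.5918, -0.3241, 0.2022]
tool_rot: [-3.141, -0.001, 0.002]
contact_force: [-0.4, 0.2, -1.7]
grip_width: 0.372
finger_force: 40.2
```

```bash
python3 - <<'E'
from h import *
im=snap('wrist','w4'); s=manip.get_state();print(s['ee_pos'],s['grip_width'],s['finger_force'],s['contact_force'],s['moment'])
im2=snap('top','t4')
cv2.imwrite('pics/w4c.png',np.hstack([im[60:480,60:500],im2[100:520,200:550]]))
E
```

```text
[ 0.59207215 -0.32437208  0.20311855] 0.3754078547055338 40.157169699668884 [ 1.00637512  0.07808731 -2.28755842] [0.0054564  0.04094096 0.0233066 ]Traceback (most recent call last):
  File "<stdin>", line 4, in <module>
    return _nx.concatenate(arrs, 1, dtype=dtype, casting=casting)
           ~~~~~~~~~~~~~~~^^^^^^^^^^^^^^^^^^^^^^^^^^^^^^^^^^^^^^^
ValueError: all the input array dimensions except for the concatenation axis must match exactly, but along dimension 0, the array at index 0 has size 420 and the array at index 1 has size 380
```

View pics/w4.png

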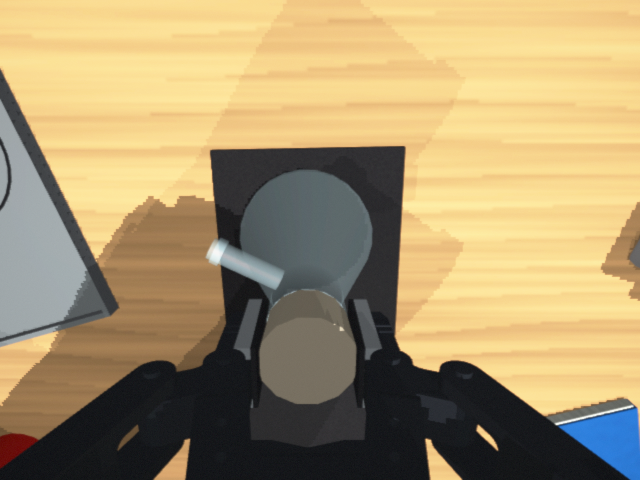

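Call:
apply_moves([
  [[0,0,0.4,0],[0,0,0.2,0],[0,0,0,0]],
])

```text
time_s: 7.28
ee_pos: [0.592, -0.3247, 0.197]
tool_rot: [3.142, 0.001, 0.0]
contact_force: [-0.0, -0.1, -2.9]
grip_width: 0.376
finger_force: 40.3
```

Call:
apply_moves([
  [[0,0,0.1,0],[0,0,0,0]],
])

```text
time_s: 7.52
ee_pos: [0.5922, -0.3247, 0.1968]
tool_rot: [3.141, 0.001, 0.002]
contact_force: [-0.5, 2.5, 6.0]
grip_width: 0.373
finger_force: 41.1
```

Call:
apply_moves([
  [[0,0,0,0],[0,0,0,0],[0,0,0,0],[0,0,-2,0],[0,0,-4,0]],
], grip=6.5)

```text
time_s: 8.15
ee_pos: [0.5915, -0.3244, 0.2552]
tool_rot: [-3.14, -0.001, 0.004]
contact_force: [0.5, -0.4, -0.0]
grip_width: 0.76
finger_force: 0.0
```

Call:
apply_moves([
  [[0,0,-4.3,0],[-0.6,-5,0,0],[-0.6,-5,0,0],[-0.6,-5,0,0],[-0.6,-5,0,0]],
])

```text
time_s: 8.78
ee_pos: [0.5675, -0.1232, 0.299]
tool_rot: [3.142, 0.0, 0.0]
contact_force: [0.3, -0.1, -1.5]
grip_width: 0.759
finger_force: 0.0
```

Call:
apply_moves([
  [[-0.7,-5,0,0],[-0.7,-5.6,0,0],[0,0,3,0],[0,0,2.5,0],[0,0,0,0]],
])

```text
time_s: 9.4
ee_pos: [0.5531, -0.0185, 0.2428]
tool_rot: [-3.141, -0.001, 0.004]
contact_force: [0.3, 0.7, 1.1]
grip_width: 0.762
finger_force: 0.0
```

```bash
cat >> h.py <<'E'
def look(n,z):
    im=snap('wrist',n); a=[]
    for _ in range(3): a.append(manip.get_state()['ee_pos']); manip.grab_frame('wrist')
    s=np.mean(a,0); print('ee',np.round(s,4),'axis px',np.round(proj('wrist',[s[0],s[1],z]),1)); return im
E
python3 - <<'E'
from h import *
im=look('w5',.148)
a=im[60:480,110:510]; b=cv2.imread('pics/t4.png'); snap('top','t5'); b=cv2.imread('pics/t5.png')
cv2.imwrite('pics/w5c.png',np.hstack([a,cv2.resize(b[130:340,240:540],(400,280)).copy() if 0 else cv2.copyMakeBorder(cv2.resize(b[130:340,240:540],(400,280)),0,140,0,0,0)]))
E
```

```text
ee [ 0.554  -0.0189  0.2445] axis px [304.7 292.5]
```

View pics/w5c.png

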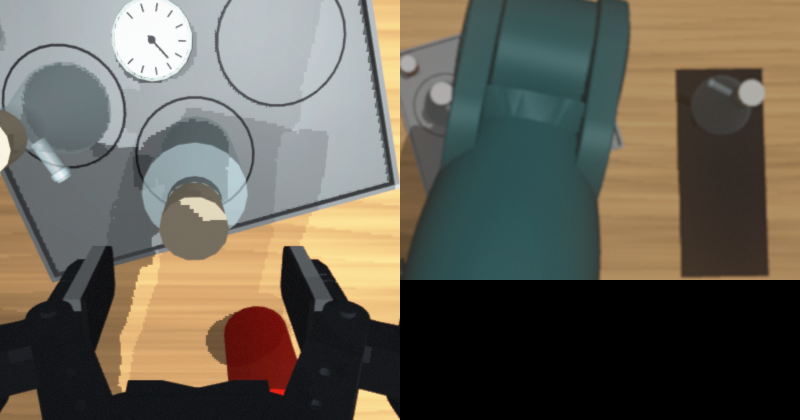

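Call:
apply_moves([
  [[0.1,-0.1,2.7,0],[0,0,2.7,0],[0,0,0,0],[0,0,0,0]],
])

```text
time_s: 10.15
ee_pos: [0.5554, -0.0179, 0.1912]
tool_rot: [3.141, 0.0, 0.002]
contact_force: [-0.2, -0.2, 0.5]
grip_width: 0.759
finger_force: 0.0
```

Call:
apply_moves([
  [[0,0,0,0],[0,0,0,0],[0,0,0,0],[0,0,0,0]],
], grip=2.5)

```text
time_s: 10.65
ee_pos: [0.5553, -0.0177, 0.1907]
tool_rot: [-3.141, -0.001, -0.002]
contact_force: [-0.7, 1.2, 6.8]
grip_width: 0.351
finger_force: 39.1
```

Gripped (30 mm opening, as with the big one). Now to the middle slot.

Call:
apply_moves([
  [[0,0,-0.5,0],[0,0,-1.5,0],[0,0,-3,0],[0,0,-3,0],[-2,3,0,0]],
])

```text
time_s: 11.28
ee_pos: [0.536, -0.0473, 0.272]
tool_rot: [3.141, 0.004, 0.006]
contact_force: [0.5, -1.8, -2.0]
grip_width: 0.353
finger_force: 39.7
```

Call:
apply_moves([
  [[-2.4,4.6,0,0],[-1,4.6,0,0],[-0.5,4.6,0,0],[-0.5,4.6,0,0],[0,4.6,0,0]],
])

```text
time_s: 11.9
ee_pos: [0.4904, -0.2792, 0.2703]
tool_rot: [3.141, 0.0, 0.0]
contact_force: [0.9, 1.0, -1.7]
grip_width: 0.348
finger_force: 39.8
```

Call:
apply_moves([
  [[0,3.6,0,0],[0,1.5,0,0],[0,0,3,0],[0,0,3,0],[0,0,1.5,0]],
])

```text
time_s: 12.52
ee_pos: [0.4907, -0.3278, 0.1938]
tool_rot: [-3.14, -0.001, 0.002]
contact_force: [0.0, -0.2, -2.0]
grip_width: 0.352
finger_force: 39.9
```

Call:
apply_moves([
  [[0,0,0.4,0],[0,0,0.2,0],[0,0,0,0],[0,0,0.1,0],[0,0,0,0]],
])

```text
time_s: 13.15
ee_pos: [0.4913, -0.3289, 0.1887]
tool_rot: [3.141, 0.001, 0.002]
contact_force: [-0.1, 0.9, 6.1]
grip_width: 0.352
finger_force: 40.5
```

Call:
apply_moves([
  [[0,0,0,0],[0,0,0,0],[0,0,0,0],[0,0,-2,0],[0,0,-4.5,0]],
], grip=6.5)

```text
time_s: 13.78
ee_pos: [0.4904, -0.3283, 0.2522]
tool_rot: [-3.139, -0.001, 0.004]
contact_force: [-0.0, -1.2, 0.5]
grip_width: 0.762
finger_force: 0.0
```

Call:
apply_moves([
  [[0,0,-4.5,0],[1,-4.9,0,0],[1,-4.9,0,0],[1,-4.9,0,0],[1,-4.9,0,0]],
])

```text
time_s: 14.4
ee_pos: [0.531, -0.1312, 0.2979]
tool_rot: [3.142, 0.0, 0.0]
contact_force: [1.4, -0.3, 0.2]
grip_width: 0.761
finger_force: 0.0
```

Call:
apply_moves([
  [[1,-4.9,0,0],[1,-4.9,0,0],[2,-4.9,0,0],[2,-4.9,0,0],[0,-1.7,0,0]],
])

```text
time_s: 15.02
ee_pos: [0.5915, 0.0827, 0.2974]
tool_rot: [-3.141, -0.004, 0.0]
contact_force: [-0.9, -0.2, -0.2]
grip_width: 0.761
finger_force: 0.0
```

Call:
apply_moves([
  [[0,0,3.5,0],[0,0,3,0],[0,0,0.5,0],[0,0,0,0]],
])

```text
time_s: 15.52
ee_pos: [0.5909, 0.0799, 0.2286]
tool_rot: [3.141, -0.0, 0.001]
contact_force: [1.0, 0.4, -0.1]
grip_width: 0.758
finger_force: 0.0
```

```bash
python3 - <<'E'
from h import *
im=look('w6',.136)
cv2.imwrite('pics/w6c.png',im[60:480,110:510])
E
```

```text
ee [0.5912 0.08   0.2291] axis px [305.2 295.7]
```

View pics/w6c.png

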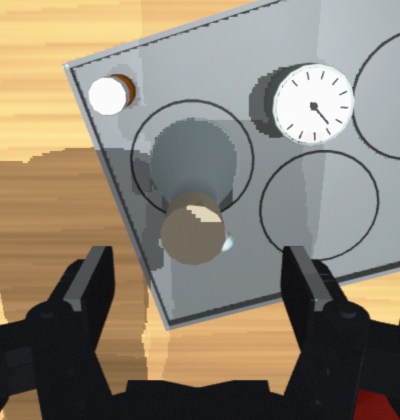

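Call:
apply_moves([
  [[0.1,-0.1,2.5,0],[0,0,2.5,0],[0,0,0,0],[0,0,0,0]],
])

```text
time_s: 16.23
ee_pos: [0.5923, 0.0813, 0.1791]
tool_rot: [3.142, 0.001, 0.002]
contact_force: [-0.7, -0.4, 0.0]
grip_width: 0.762
finger_force: 0.0
```

Call:
apply_moves([
  [[0,0,0,0],[0,0,0,0],[0,0,0,0],[0,0,0,0]],
], grip=2.2)

```text
time_s: 16.73
ee_pos: [0.5922, 0.0814, 0.1787]
tool_rot: [-3.141, -0.001, -0.002]
contact_force: [-0.0, 1.8, 6.2]
grip_width: 0.327
finger_force: 39.2
```

Call:
apply_moves([
  [[0,0,-0.5,0],[0,0,-1.5,0],[0,0,-3,0],[0,0,-3,0],[-2.2,4.5,0,0]],
])

```text
time_s: 17.35
ee_pos: [0.5713, 0.0372, 0.2607]
tool_rot: [3.141, 0.006, 0.007]
contact_force: [0.9, -1.3, -0.9]
grip_width: 0.33
finger_force: 39.5
```

Call:
apply_moves([
  [[-2.2,4.5,0,0],[-2.2,4.5,0,0],[-2.2,4.5,0,0],[-2.2,4.5,0,0],[-2.2,4.5,0,0]],
])

```text
time_s: 17.98
ee_pos: [0.4591, -0.1902, 0.2589]
tool_rot: [3.141, 0.001, 0.001]
contact_force: [0.8, -1.2, -0.9]
grip_width: 0.325
finger_force: 39.5
```

Call:
apply_moves([
  [[-2.2,4.5,0,0],[-2.2,4.5,0,0],[-2.0,3.7,0,0],[-0.5,1.5,0,0],[0,0,2,0]],
])

```text
time_s: 18.6
ee_pos: [0.3912, -0.3322, 0.2392]
tool_rot: [3.139, -0.002, 0.003]
contact_force: [0.4, -0.2, -1.7]
grip_width: 0.327
finger_force: 39.6
```

Call:
apply_moves([
  [[0,0,3,0],[0,0,2,0],[0,0,0.7,0],[0,0,0,0]],
])

```text
time_s: 19.1
ee_pos: [0.3912, -0.3306, 0.1813]
tool_rot: [3.142, 0.001, 0.0]
contact_force: [0.1, 0.1, -1.6]
grip_width: 0.322
finger_force: 39.6
```

Call:
apply_moves([
  [[0,0,0.3,0],[0,0,0.1,0],[0,0,0,0],[0,0,0.1,0],[0,0,0,0]],
])

```text
time_s: 19.73
ee_pos: [0.3912, -0.3309, 0.1766]
tool_rot: [3.141, 0.001, 0.001]
contact_force: [-1.0, 3.0, 9.9]
grip_width: 0.328
finger_force: 40.6
```

Call:
apply_moves([
  [[0,0,0,0],[0,0,0,0],[0,0,0,0],[0,0,-2.3,0],[0,0,-5,0]],
], grip=6.5)

```text
time_s: 20.35
ee_pos: [0.3904, -0.3302, 0.2484]
tool_rot: [-3.139, -0.0, 0.004]
contact_force: [0.3, -0.8, 0.4]
grip_width: 0.759
finger_force: 0.0
```

Call:
apply_moves([
  [[0,0,-5,0],[2.8,-3.9,0,0],[2.8,-3.9,0,0],[2.8,-3.9,0,0],[2.8,-3.9,0,0]],
], grip=7.8)

```text
time_s: 20.98
ee_pos: [0.5037, -0.1734, 0.2989]
tool_rot: [3.141, 0.0, 0.0]
contact_force: [1.2, -1.0, 0.1]
grip_width: 0.914
finger_force: 0.0
```

Call:
apply_moves([
  [[2.8,-3.9,0,0],[2.8,-3.9,0,0],[2.8,-3.9,0,0],[2.8,-3.9,0,0],[2.3,-2.8,0,0]],
])

```text
time_s: 21.6
ee_pos: [0.6387, 0.0111, 0.2987]
tool_rot: [-3.141, -0.002, 0.0]
contact_force: [0.6, 0.0, 0.6]
grip_width: 0.916
finger_force: 0.0
```

Call:
apply_moves([
  [[0,0,4,0],[0,0,4,0],[0,0,3,0],[0,0,2,0],[0,0,0,0]],
])

```text
time_s: 22.22
ee_pos: [0.6371, 0.0094, 0.1676]
tool_rot: [-3.141, -0.001, 0.004]
contact_force: [0.1, 0.2, 0.7]
grip_width: 0.914
finger_force: 0.0
```

```bash
python3 - <<'E'
from h import *
im=look('w7',.056); snap('scene','s7')
a=im[60:480,110:510]; b=cv2.imread('pics/s7.png')[150:360,120:520]
cv2.imwrite('pics/w7c.png',np.hstack([a,cv2.copyMakeBorder(b,0,210,0,0,0)]))
E
```

```text
ee [0.638  0.0093 0.1694] axis px [305.1 278. ]
```

View pics/w7c.png

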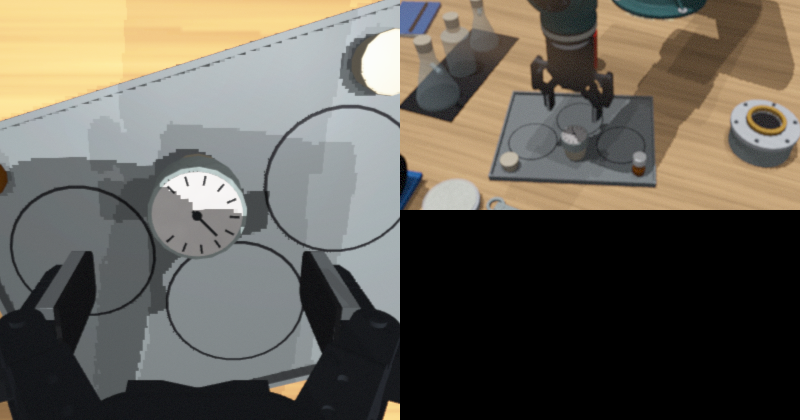

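Call:
apply_moves([
  [[0.1,0,3,0],[0,0,3,0],[0,0,1,0],[0,0,0,0]],
])

```text
time_s: 22.98
ee_pos: [0.6389, 0.0093, 0.0993]
tool_rot: [3.142, 0.001, -0.0]
contact_force: [0.1, 0.1, 0.8]
grip_width: 0.91
finger_force: 0.0
```

Call:
apply_moves([
  [[0,0,0,0],[0,0,0,0],[0,0,0,0],[0,0,0,0]],
], grip=4.2)

```text
time_s: 23.48
ee_pos: [0.6394, 0.0092, 0.1003]
tool_rot: [3.141, 0.001, 0.003]
contact_force: [-1.3, 1.3, 6.2]
grip_width: 0.572
finger_force: 40.6
```

Call:
apply_moves([
  [[0,0,-1,0],[0,0,-3,0],[0,0,-5,0],[0,0,-5,0],[0,0,0,0]],
])

```text
time_s: 24.1
ee_pos: [0.6401, 0.0092, 0.2435]
tool_rot: [3.141, 0.001, 0.011]
contact_force: [0.5, 1.0, -2.2]
grip_width: 0.568
finger_force: 41.8
```

```bash
python3 - <<'E'
from h import *
im=cv2.imread('pics/t0.png'); x0,y0=95,215; r=im[y0:300,x0:185]
hsv=cv2.cvtColor(r,cv2.COLOR_BGR2HSV)
yy,xx=np.mgrid[y0:300,x0:185]; near=(np.hypot(xx-137,yy-257)<27)
ring=((hsv[...,1]>110)&(hsv[...,2]>90)&near).astype(np.uint8)
c=max(cv2.findContours(ring,cv2.RETR_EXTERNAL,cv2.CHAIN_APPROX_NONE)[0],key=len)
e=cv2.fitEllipse(c); print('ring',e); p=np.array(e[0])+[x0,y0]; print(p,at('top',*p,.072))
P=at('top',*p,.072); print('diam mm',e[1][0]*(1.209-.072)/613*1000)
lid=((hsv[...,1]<60)&(hsv[...,2]>130)).astype(np.uint8)
c=max(cv2.findContours(lid,cv2.RETR_EXTERNAL,cv2.CHAIN_APPROX_NONE)[0],key=cv2.contourArea); e=cv2.fitEllipse(cv2.convexHull(c)); p=np.array(e[0])+[x0,y0];print('lid',e,p,at('top',*p,.06)[:2])
E
```

```text
ring ((40.90570068359375, 41.53807067871094), (37.346405029296875, 38.40528869628906), 78.85407257080078)
[135.90570068 256.53807068] [0.4909762  0.33362997 0.072     ]
diam mm 69.27057507065341
lid ((41.8779411315918, 41.600101470947266), (67.35555267333984, 68.71175384521484), 46.516265869140625) [136.87794113 256.60010147] [0.4912847  0.33514863]
```

Call:
apply_moves([
  [[-2,-4.5,0,0],[-2,-4.5,0,0],[-2,-4.5,0,0],[-2,-4.5,0,0],[-2,-4.5,0,0]],
])

```text
time_s: 24.72
ee_pos: [0.537, 0.1564, 0.2413]
tool_rot: [-3.082, -0.181, 0.008]
contact_force: [0.8, -0.8, -1.2]
grip_width: 0.569
finger_force: 42.0
```

Call:
apply_moves([
  [[-2,-4.5,0,0],[-2,-4.5,0,0],[-0.75,-0.9,0,0],[0,0,3,0],[0,0,0,0]],
])

```text
time_s: 25.35
ee_pos: [0.4854, 0.1964, 0.217]
tool_rot: [-3.036, -0.292, 0.02]
contact_force: [-0.1, -1.1, -1.0]
grip_width: 0.568
finger_force: 42.0
```

```bash
python3 - <<'E'
from h import *
im=look('w8',.072); 
s=manip.get_state()['ee_pos']
for z in(.072,.06):
  for a in np.radians(range(0,360,30)):
    u=proj('wrist',[.4915+.037*np.cos(a),.3335+.037*np.sin(a),z]);cv2.circle(im,tuple(int(round(x)) for x in u),1,(0,0,255),-1)
snap('scene','s8');b=cv2.imread('pics/s8.png')[180:340,400:600]
cv2.imwrite('pics/w8c.png',np.hstack([im[60:480,110:510],cv2.copyMakeBorder(cv2.resize(b,(400,320)),0,100,0,0,0)]))
E
```

```text
ee [0.4864 0.1964 0.2186] axis px [328.9 255.5]
```

View pics/w8c.png

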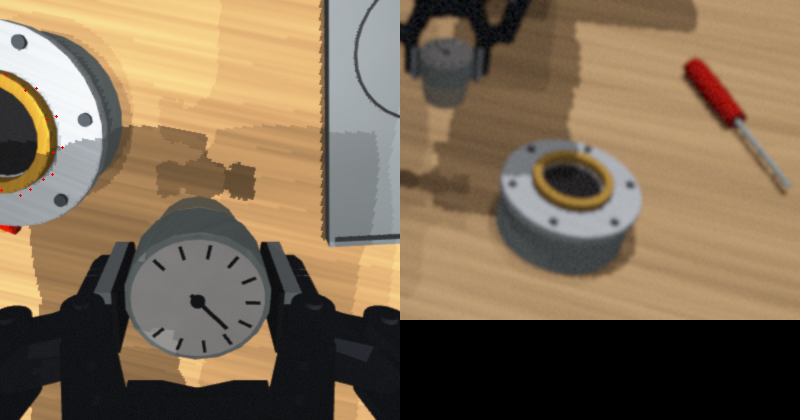

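```bash
python3 - <<'E'
from h import *
a=[]
for _ in range(4): s=manip.get_state(); a.append(np.r_[s['ee_pos'],s['tool_rot']*np.sign(-s['tool_rot'][0])]); manip.grab_frame('scene')
m=np.mean(a,0); print(m, s['joint_pos']); T=R.from_rotvec(m[3:]); print(T.as_matrix().round(3))
t=np.array([.491,.334]); d=T.inv().apply(np.r_[t-m[:2],0]); print(d*100)
E
```

```text
[ 0.48670282  0.19654989  0.21884369 -3.03581724 -0.2916504   0.01403727] [ 0.19064068  0.29946714 -0.23671856  1.03541174  0.09225228  3.14057567]
[[ 0.982  0.19  -0.018]
 [ 0.19  -0.978  0.09 ]
 [-0.    -0.092 -0.996]]
[  3.03890324 -13.35486054   1.23399875]
```

Call:
apply_moves([
  [[0,0,-1,-10],[0,0,-1,-10],[0,0,0,-10],[0,0,0,-5],[0,0,0,0]],
])

```text
time_s: 26.42
ee_pos: [0.4868, 0.1948, 0.2382]
tool_rot: [-2.809, -1.191, -0.028]
contact_force: [0.7, 0.1, -1.8]
grip_width: 0.572
finger_force: 42.0
```

```bash
cat >> h.py <<'E'
def pose(t=None):
    a=[]
    for _ in range(4):
        s=manip.get_state(); a.append(np.r_[s['ee_pos'],s['tool_rot']*np.sign(-s['tool_rot'][0])]); manip.grab_frame('scene')
    m=np.mean(a,0); T=R.from_rotvec(m[3:]); M=T.as_matrix(); print('pos',m[:3].round(4),'z',M[:,2].round(4),'yaw',np.degrees(np.arctan2(M[1,0],M[0,0])).round(2),'q',np.round(s['joint_pos'],3))
    if t is not None: print('delta tool cm',(T.inv().apply(np.r_[np.array(t)-m[:len(t)],[0]*(3-len(t))])*100).round(2))
E
python3 -c "
from h import *
pose([.4915,.3335])"
```

```text
pos [0.4867 0.1948 0.2382] z [-0.0188  0.0902 -0.9957] yaw 45.77 q [ 0.187  0.287 -0.199  1.086  0.092  2.528]
delta tool cm [10.26 -9.27  1.24]
```

Call:
apply_moves([
  [[0,0,0,-10.5],[0,0,0,-10.5],[0,0,0,-10.5],[0,0,0,-10.5],[0,0,0,-10.5]],
])

```text
time_s: 27.25
ee_pos: [0.4867, 0.1948, 0.2381]
tool_rot: [-1.997, -2.328, -0.086]
contact_force: [-0.9, -0.3, -0.7]
grip_width: 0.575
finger_force: 42.0
```

Call:
apply_moves([
  [[0,0,0,-10.5],[0,0,0,-10.5],[0,0,0,-10.5],[0,0,0,-10.5],[0,0,0,-10.5]],
])

```text
time_s: 27.88
ee_pos: [0.4867, 0.1948, 0.2381]
tool_rot: [-0.769, -3.001, -0.128]
contact_force: [1.0, 0.1, -2.4]
grip_width: 0.572
finger_force: 41.9
```

```bash
python3 -c "
from h import *
pose([.4915,.3335])"
```

```text
pos [0.4867 0.1948 0.2381] z [-0.0189  0.0902 -0.9957] yaw 151.35 q [ 0.187  0.287 -0.199  1.086  0.092  0.697]
delta tool cm [ 6.22 12.35  1.24]
```

Call:
apply_moves([
  [[0,0,0,-10.5],[0,0,0,-10.5],[0,0,0,-10.5],[0,0,0,-10.5],[0,0,0,-10.5]],
])

```text
time_s: 28.7
ee_pos: [0.4867, 0.1948, 0.2381]
tool_rot: [0.641, -3.072, -0.145]
contact_force: [0.2, -0.3, -1.6]
grip_width: 0.572
finger_force: 41.9
```

Call:
apply_moves([
  [[0,0,0,-10.5],[0,0,0,-10.5],[0,0,0,-10.5],[0,0,0,-10.5],[0,0,0,-10.5]],
])

```text
time_s: 29.32
ee_pos: [0.4867, 0.1948, 0.2381]
tool_rot: [-1.909, 2.44, 0.128]
contact_force: [-0.2, -0.7, -1.4]
grip_width: 0.57
finger_force: 41.9
```

Call:
apply_moves([
  [[0,0,0,-10.5],[0,0,0,-10.5],[0,0,0,-10.5],[0,0,0,-10.5],[0,0,0,-10.5]],
])

```text
time_s: 29.95
ee_pos: [0.4867, 0.1948, 0.2381]
tool_rot: [-2.763, 1.331, 0.086]
contact_force: [-0.3, -0.6, -1.5]
grip_width: 0.57
finger_force: 41.9
```

Call:
apply_moves([
  [[0,0,0,-10.5],[0,0,0,-10.5],[0,0,0,-10.5],[0,0,0,-10.5],[0,0,0,-9]],
])

```text
time_s: 30.58
ee_pos: [0.4867, 0.1948, 0.2381]
tool_rot: [-3.051, 0.012, 0.029]
contact_force: [-1.0, -1.1, -0.9]
grip_width: 0.576
finger_force: 41.9
```

```bash
python3 -c "
from h import *
pose([.4915,.3335])"
```

```text
pos [0.4867 0.1948 0.2381] z [-0.0189  0.0902 -0.9957] yaw -0.44 q [ 0.187  0.287 -0.199  1.086  0.092 -2.94 ]
delta tool cm [  0.37 -13.82   1.24]
```

Call:
apply_moves([
  [[0,0,0,-10],[0,0,0,-5],[0,0,0,0]],
])

```text
time_s: 31.15
ee_pos: [0.4822, 0.2133, 0.2382]
tool_rot: [-3.043, -0.343, 0.008]
contact_force: [0.0, -0.2, -1.6]
grip_width: 0.57
finger_force: 42.0
```

```bash
python3 -c "
from h import *
pose([.4915,.3335])"
```

```text
pos [0.4823 0.2128 0.2382] z [-0.0139  0.0781 -0.9969] yaw 12.83 q [ 0.228  0.289 -0.195  1.082  0.079 -3.138]
delta tool cm [  3.57 -11.53   0.93]
```

Call:
apply_moves([
  [[0,0,0,-5],[0,0,0,-5],[0,0,0,-5],[0,0,0,0]],
])

```text
time_s: 31.85
ee_pos: [0.4579, 0.2818, 0.2383]
tool_rot: [-3.054, -0.6, -0.022]
contact_force: [0.5, 0.2, -1.2]
grip_width: 0.572
finger_force: 42.1
```

```bash
python3 -c "
from h import *
pose([.4915,.3335])"
```

```text
pos [0.4583 0.281  0.2383] z [ 0.008   0.0312 -0.9995] yaw 22.13 q [ 0.387  0.3   -0.177  1.075  0.026 -3.14 ]
delta tool cm [ 5.05 -3.61  0.19]
```

Call:
apply_moves([
  [[0,0,0,-5],[0,0,0,-2.5],[0,0,0,0]],
])

```text
time_s: 32.42
ee_pos: [0.4423, 0.314, 0.2383]
tool_rot: [-3.053, -0.726, -0.033]
contact_force: [0.8, 0.3, -1.5]
grip_width: 0.573
finger_force: 42.2
```

```bash
python3 -c "
from h import *
pose([.4915,.3335])"
```

```text
pos [0.4426 0.3136 0.2383] z [ 0.0199  0.008  -0.9998] yaw 26.69 q [ 4.660e-01  3.080e-01 -1.640e-01  1.077e+00 -2.000e-03 -3.141e+00]
delta tool cm [5.27 0.42 0.11]
```

Call:
apply_moves([
  [[0,0,0,10],[0,0,0,10],[0,0,0,6.7],[0,0,0,0]],
])

```text
time_s: 33.12
ee_pos: [0.4427, 0.3134, 0.2383]
tool_rot: [-3.133, -0.0, -0.031]
contact_force: [-0.7, 0.4, -1.5]
grip_width: 0.574
finger_force: 42.2
```

```bash
python3 -c "
from h import *
pose([.4915,.3335])"
```

```text
pos [0.4426 0.3135 0.2383] z [ 0.02    0.008  -0.9998] yaw 0.1 q [ 4.670e-01  3.090e-01 -1.640e-01  1.077e+00 -2.000e-03 -2.677e+00]
delta tool cm [ 4.89 -1.99  0.11]
```

Call:
apply_moves([
  [[4.5,-1.85,0,0],[0,0,3,0],[0,0,2.5,0],[0,0,0,0],[0,0,0,0]],
])

```text
time_s: 33.95
ee_pos: [0.4888, 0.3329, 0.1854]
tool_rot: [-3.133, -0.001, -0.033]
contact_force: [-1.1, -0.5, -1.6]
grip_width: 0.569
finger_force: 42.2
```

```bash
python3 - <<'E'
from h import *
im=snap('wrist','w9'); pose([.4896,.3327]); 
b=snap('scene','s9')[200:340,420:560]
m=[proj('wrist',[.4915+.037*np.cos(a),.3335+.037*np.sin(a),.072]) for a in np.radians(range(0,360,20))]
for u in m: cv2.circle(im,tuple(int(round(x)) for x in u),1,(0,0,255),-1)
cv2.imwrite('pics/w9c.png',np.hstack([im[60:480,110:510],cv2.resize(b,(400,420))[:,:]]))
E
```

```text
pos [0.4889 0.3329 0.1855] z [ 0.0215  0.0088 -0.9997] yaw 0.03 q [ 4.610e-01  4.210e-01 -1.380e-01  9.890e-01 -2.000e-03 -2.681e+00]
delta tool cm [0.07 0.02 0.  ]
```

View pics/w9c.png

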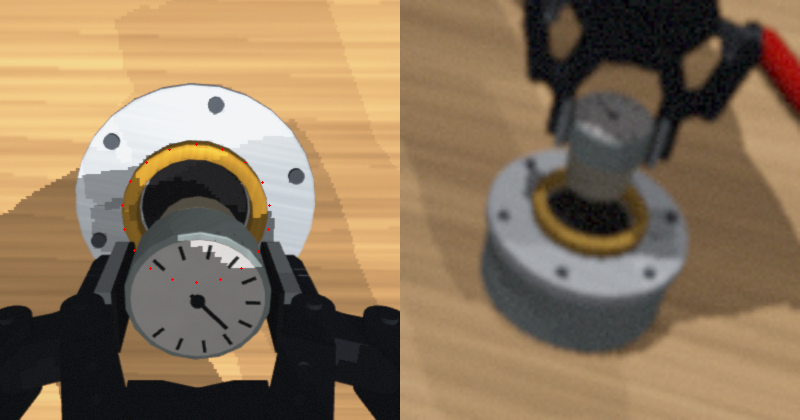

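The gauge sits over the port: ring centre is near crop column 195 and the gauge near column 197, and the projected ring fits within about 3 px. I'll lower it in.

Call:
apply_moves([
  [[0.05,0,1.4,0],[0,0,1,0],[0,0,0.5,0],[0,0,0,0]],
])

```text
time_s: 34.75
ee_pos: [0.4896, 0.3329, 0.155]
tool_rot: [-3.134, -0.0, -0.031]
contact_force: [1.3, 0.1, -2.4]
grip_width: 0.568
finger_force: 42.1
```

Call:
apply_moves([
  [[0,0,0.2,0],[0,0,0,0]],
])

```text
time_s: 35.0
ee_pos: [0.49, 0.333, 0.1543]
tool_rot: [-3.133, -0.0, -0.034]
contact_force: [-1.6, -2.6, 10.9]
grip_width: 0.573
finger_force: 43.3
```

Call:
apply_moves([
  [[0,0,0,0],[0,0,0,0],[0,0,0,0],[0,0,-2,0],[0,0,-4,0]],
], grip=7.2)

```text
time_s: 35.62
ee_pos: [0.4878, 0.3322, 0.2128]
tool_rot: [-3.135, -0.0, -0.027]
contact_force: [0.6, -0.3, 0.5]
grip_width: 0.847
finger_force: 0.0
```

Call:
apply_moves([
  [[0,0,-5,10],[0,0,-4,10],[0,0,0,10],[0,0,0,10],[0,0,0,10]],
], grip=6.5)

```text
time_s: 36.25
ee_pos: [0.4866, 0.3318, 0.3033]
tool_rot: [-2.829, 1.329, -0.023]
contact_force: [-0.1, 0.5, -0.1]
grip_width: 0.762
finger_force: 0.0
```

Call:
apply_moves([
  [[0,0,0,10],[0,0,0,10],[0,0,0,10],[0,0,0,10],[0,0,0,10]],
])

```text
time_s: 36.88
ee_pos: [0.4867, 0.3318, 0.3033]
tool_rot: [-2.0, 2.396, -0.01]
contact_force: [0.4, -0.4, -0.6]
grip_width: 0.763
finger_force: 0.0
```

Call:
apply_moves([
  [[0,0,0,10],[0,0,0,10],[0,0,0,10],[0,0,0,10],[0,0,0,10]],
])

```text
time_s: 37.5
ee_pos: [0.4866, 0.3318, 0.3032]
tool_rot: [-0.8, 3.016, 0.004]
contact_force: [-0.3, 0.7, -0.6]
grip_width: 0.763
finger_force: 0.0
```

Call:
apply_moves([
  [[0,0,0,10],[0,0,0,10],[0,0,0,10],[0,0,0,0]],
])

```text
time_s: 38.0
ee_pos: [0.4867, 0.3318, 0.3033]
tool_rot: [-0.002, 3.122, 0.012]
contact_force: [0.2, 0.0, 0.1]
grip_width: 0.763
finger_force: 0.0
```

```bash
python3 -c "
from h import *
pose([.59,-.324])"
```

```text
pos [0.4867 0.3318 0.3033] z [ 0.0199  0.008  -0.9998] yaw -179.8 q [ 0.461  0.362  0.097  1.284 -0.002  0.457]
delta tool cm [-10.1  -65.62  -0.32]
```

Call:
apply_moves([
  [[-0.7,-4.6,0,0],[-0.7,-4.6,0,0],[-0.7,-4.6,0,0],[-0.7,-4.6,0,0],[-0.7,-4.6,0,0]],
])

```text
time_s: 38.83
ee_pos: [0.5218, 0.1003, 0.3024]
tool_rot: [-0.004, 3.121, 0.013]
contact_force: [0.2, -0.8, -0.4]
grip_width: 0.762
finger_force: 0.0
```

Call:
apply_moves([
  [[-0.7,-4.6,0,0],[-0.7,-4.6,0,0],[-0.7,-4.6,0,0],[-0.7,-4.6,0,0],[-0.7,-4.6,0,0]],
])

```text
time_s: 39.45
ee_pos: [0.5569, -0.1298, 0.3012]
tool_rot: [-0.004, 3.121, 0.012]
contact_force: [0.9, -0.3, 0.8]
grip_width: 0.76
finger_force: 0.0
```

Call:
apply_moves([
  [[-0.7,-4.6,0,0],[-0.7,-4.6,0,0],[-0.7,-4.6,0,0],[-0.7,-4.6,0,0],[-0.4,-1.3,0,0]],
])

```text
time_s: 40.08
ee_pos: [0.5888, -0.3276, 0.2994]
tool_rot: [-0.0, 3.122, 0.013]
contact_force: [1.2, 0.2, 0.3]
grip_width: 0.763
finger_force: 0.0
```

Call:
apply_moves([
  [[0,0,3,0],[0,0,2,0],[0,0,0,0],[0,0,0,0]],
])

```text
time_s: 40.58
ee_pos: [0.5902, -0.3245, 0.2512]
tool_rot: [-0.002, 3.121, 0.012]
contact_force: [0.1, -0.7, 0.0]
grip_width: 0.763
finger_force: 0.0
```

```bash
python3 - <<'E'
from h import *
im=look('w10',.154); pose([.591,-.3251,.1968])
b=snap('top','t10'); 
for o in manip.outline_of('top','gauge'): p=o['box']; print('gauge',o['confidence'],p,at('top',p[0],p[1],.11))
cv2.imwrite('pics/w10c.png',np.hstack([im[60:480,110:510],cv2.resize(b[216:300,96:176],(400,420))]))
E
```

```text
ee [ 0.5902 -0.3247  0.2513] axis px [308.1 289.2]
pos [ 0.5901 -0.3248  0.2507] z [ 0.0206  0.0075 -0.9998] yaw -179.97 q [-0.63   0.533  0.24   1.267  0.018 -0.63 ]
delta tool cm [ 0.02 -0.07  5.39]
gauge 0.76 [133.2, 258.6, 32.4, 29.0] [0.48595663 0.32782807 0.11      ]
```

View pics/w10c.png

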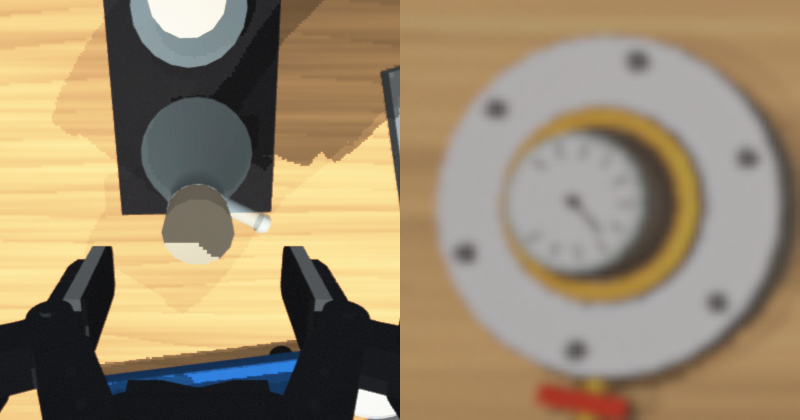

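Call:
apply_moves([
  [[0,0,2.7,0],[0,0,2.6,0],[0,0,0,0]],
])

```text
time_s: 41.45
ee_pos: [0.5903, -0.3238, 0.1957]
tool_rot: [-0.0, 3.124, 0.015]
contact_force: [-0.2, -0.5, 0.6]
grip_width: 0.76
finger_force: 0.0
```

Call:
apply_moves([
  [[0,0,0,0],[0,0,0,0],[0,0,0,0],[0,0,0,0]],
], grip=2.5)

```text
time_s: 41.95
ee_pos: [0.5914, -0.3245, 0.1986]
tool_rot: [-0.001, 3.12, 0.011]
contact_force: [-0.0, 0.7, 6.6]
grip_width: 0.373
finger_force: 39.6
```

```bash
python3 -c "
from h import *
pose()"
```

```text
pos [ 0.5914 -0.3245  0.1986] z [ 0.0218  0.0069 -0.9997] yaw -179.98 q [-0.628  0.554  0.137  1.14   0.018 -0.629]
```

Call:
apply_moves([
  [[0,0,-0.5,0],[0,0,-1.5,0],[0,0,-2.5,0],[0,0,-2.5,0],[-0.8,4.1,0,0]],
])

```text
time_s: 42.78
ee_pos: [0.5979, -0.2858, 0.2703]
tool_rot: [0.004, 3.118, 0.009]
contact_force: [0.0, 0.6, -3.8]
grip_width: 0.371
finger_force: 40.3
```

Call:
apply_moves([
  [[-0.8,4.1,0,0],[-0.8,4.1,0,0],[-0.8,4.1,0,0],[-0.8,4.1,0,0],[-0.6,3,0,0]],
])

```text
time_s: 43.4
ee_pos: [0.6356, -0.0882, 0.2711]
tool_rot: [-0.002, 3.121, 0.012]
contact_force: [0.3, 0.2, -2.4]
grip_width: 0.373
finger_force: 40.3
```

Call:
apply_moves([
  [[0,1.2,0,0],[0,0,2.5,0],[0,0,2.5,0],[0,0,1.5,0],[0,0,0,0]],
])

```text
time_s: 44.02
ee_pos: [0.6364, -0.0777, 0.2046]
tool_rot: [0.0, 3.123, 0.013]
contact_force: [0.2, -0.6, -1.5]
grip_width: 0.375
finger_force: 40.3
```

```bash
python3 -c "
from h import *
pose([.6374,-.0775])"
```

```text
pos [ 0.6368 -0.0777  0.2056] z [-9.e-04  2.e-04  1.e+00] yaw -0.02 q [-0.252  0.491  0.045  1.105  0.013 -0.252]
delta tool cm [ 0.06  0.02 -0.  ]
```

Call:
apply_moves([
  [[0,0,0.3,0],[0,0,0.2,0],[0,0,0,0]],
])

```text
time_s: 44.6
ee_pos: [0.6371, -0.0772, 0.2007]
tool_rot: [-0.001, 3.12, 0.013]
contact_force: [-0.5, 1.2, 3.9]
grip_width: 0.372
finger_force: 41.0
```

Call:
apply_moves([
  [[0,0,0.1,0],[0,0,0,0]],
])

```text
time_s: 44.85
ee_pos: [0.6373, -0.0771, 0.2006]
tool_rot: [-0.001, 3.119, 0.012]
contact_force: [-3.8, 3.2, 14.1]
grip_width: 0.368
finger_force: 42.2
```

Call:
apply_moves([
  [[0,0,0,0],[0,0,0,0],[0,0,0,0],[0,0,-2,0],[0,0,-4,0]],
], grip=6.5)

```text
time_s: 45.48
ee_pos: [0.6351, -0.0777, 0.2584]
tool_rot: [-0.0, 3.125, 0.014]
contact_force: [-0.5, -0.6, 1.0]
grip_width: 0.756
finger_force: 0.0
```

Call:
apply_moves([
  [[0,0,-4.5,0],[2.45,-4.2,0,0],[2.45,-4.2,0,0],[2.45,-4.2,0,0],[2.45,-4.2,0,0]],
])

```text
time_s: 46.1
ee_pos: [0.536, -0.2474, 0.3007]
tool_rot: [-0.001, 3.122, 0.012]
contact_force: [0.2, -0.8, 0.8]
grip_width: 0.764
finger_force: 0.0
```

Call:
apply_moves([
  [[2.45,-4.2,0,0],[2.45,-4.2,0,0],[0,0,3,0],[0,0,2.5,0],[0,0,0,0]],
])

```text
time_s: 46.72
ee_pos: [0.4884, -0.3294, 0.2428]
tool_rot: [-0.0, 3.124, 0.016]
contact_force: [0.2, 0.1, -0.5]
grip_width: 0.762
finger_force: 0.0
```

```bash
sed -i "s/s\['tool_rot'\]\*np.sign(-s\['tool_rot'\]\[0\])/s['tool_rot']*(1 if abs(s['tool_rot'][0])<1 else np.sign(-s['tool_rot'][0]))/" h.py; python3 - <<'E'
from h import *
im=look('w11',.146);pose([.4901,-.3290,.190])
print('finger/stopper row profile')
g=cv2.cvtColor(im,cv2.COLOR_BGR2GRAY)
print(g[285,200:420:4], g[310,200:420:4])
for o in manip.outline_of('wrist','bottle'): print(o['confidence'],np.round(o['box'],1))
E
```

```text
ee [ 0.4892 -0.3298  0.2447] axis px [308.3 286.3]
pos [ 0.4894 -0.3299  0.2451] z [ 0.0211  0.007  -0.9998] yaw -179.97 q [-0.738  0.389 -0.02   1.151  0.019 -0.739]
delta tool cm [0.04 0.05 5.51]
finger/stopper row profile
[225 217 216 217 216 216 215 217 196  50  49  49  51  53  51  49  86 162
 161 125 113 114 115 114 114 114 114 115 113 114 113 113 114 114 114 137
 151 141  48  51  47  49  50  52  49  47  86 211 222 222 223 223 224 224
 224] [123  87  86  80  16  14 206 206 206  64  51  48  51  47  48  46  49  48
  48  59 225 226 227 227 226 226 226 224 201 114 112 115 114 113 113  51
  51  48  49  51  52  49  53  54  54  53 198 226 200  21  25  86  86  85
 205]
0.94 [627.9  65.2  24.2  75.5]
0.76 [308.9 247.2 105.7 142.6]
```

Call:
apply_moves([
  [[0,0,2.8,0],[0,0,2.7,0],[0,0,0,0]],
])

```text
time_s: 47.55
ee_pos: [0.4896, -0.3287, 0.1879]
tool_rot: [-0.001, 3.124, 0.016]
contact_force: [-0.1, 0.6, 0.1]
grip_width: 0.762
finger_force: 0.0
```

Call:
apply_moves([
  [[0,0,0,0],[0,0,0,0],[0,0,0,0],[0,0,0,0]],
], grip=2.3)

```text
time_s: 48.05
ee_pos: [0.4906, -0.3296, 0.1905]
tool_rot: [-0.001, 3.12, 0.01]
contact_force: [-0.3, 1.5, 5.4]
grip_width: 0.349
finger_force: 39.1
```

```bash
python3 -c "
from h import *
pose()"
```

```text
pos [ 0.4906 -0.3296  0.1904] z [ 0.0217  0.0067 -0.9997] yaw -179.98 q [-0.736  0.422 -0.121  1.016  0.02  -0.737]
```

Call:
apply_moves([
  [[0,0,-0.5,0],[0,0,-1.5,0],[0,0,-3,0],[0,0,-4,0],[-0.4,4.6,0,0]],
])

```text
time_s: 48.88
ee_pos: [0.4931, -0.2861, 0.283]
tool_rot: [0.004, 3.117, 0.006]
contact_force: [1.8, 0.3, -1.7]
grip_width: 0.351
finger_force: 40.1
```

Call:
apply_moves([
  [[-0.4,4.6,0,0],[-0.4,4.6,0,0],[-0.4,4.6,0,0],[-0.4,4.6,0,0],[-0.4,4.6,0,0]],
])

```text
time_s: 49.5
ee_pos: [0.5122, -0.0526, 0.283]
tool_rot: [-0.0, 3.12, 0.012]
contact_force: [1.1, 0.5, -1.8]
grip_width: 0.348
finger_force: 40.1
```

Call:
apply_moves([
  [[-2.5,2.0,0,0],[-1.5,1.5,0,0],[0,0,3,0],[0,0,3,0],[0,0,2,0]],
])

```text
time_s: 50.12
ee_pos: [0.5537, -0.0187, 0.202]
tool_rot: [0.0, 3.123, 0.013]
contact_force: [0.0, 0.9, -1.6]
grip_width: 0.348
finger_force: 40.2
```

Call:
apply_moves([
  [[0,0,0.6,0],[0,0,0,0],[0,0,0,0]],
])

```text
time_s: 50.5
ee_pos: [0.5543, -0.0185, 0.1978]
tool_rot: [-0.0, 3.12, 0.012]
contact_force: [0.3, 0.9, -1.5]
grip_width: 0.35
finger_force: 40.2
```

```bash
python3 -c "
from h import *
pose([.5545,-.0184])"
```

```text
pos [ 0.5542 -0.0185  0.1977] z [ 0.0212  0.0078 -0.9997] yaw -179.99 q [-0.185  0.355 -0.211  0.986  0.012 -0.185]
delta tool cm [-0.03  0.01  0.  ]
```

Call:
apply_moves([
  [[0,0,0.3,0],[0,0,0.15,0],[0,0,0,0]],
])

```text
time_s: 51.08
ee_pos: [0.5541, -0.0182, 0.1925]
tool_rot: [-0.001, 3.121, 0.013]
contact_force: [0.2, 1.5, 2.8]
grip_width: 0.352
finger_force: 40.5
```

Call:
apply_moves([
  [[0,0,0.1,0],[0,0,0,0]],
])

```text
time_s: 51.32
ee_pos: [0.5545, -0.0182, 0.1924]
tool_rot: [-0.001, 3.12, 0.013]
contact_force: [-1.5, 2.3, 14.3]
grip_width: 0.349
finger_force: 41.9
```

Call:
apply_moves([
  [[0,0,0,0],[0,0,0,0],[0,0,0,0],[0,0,-2,0],[0,0,-4.5,0]],
], grip=6.5)

```text
time_s: 51.95
ee_pos: [0.5519, -0.0187, 0.2557]
tool_rot: [-0.0, 3.125, 0.014]
contact_force: [0.8, -0.1, -0.7]
grip_width: 0.761
finger_force: 0.0
```

Call:
apply_moves([
  [[0,0,-4.5,0],[2.05,-3.9,0,0],[2.05,-3.9,0,0],[2.05,-3.9,0,0],[2.05,-3.9,0,0]],
])

```text
time_s: 52.58
ee_pos: [0.4691, -0.1763, 0.2984]
tool_rot: [-0.001, 3.122, 0.012]
contact_force: [0.1, 1.1, 1.1]
grip_width: 0.758
finger_force: 0.0
```

Call:
apply_moves([
  [[2.05,-3.9,0,0],[2.05,-3.9,0,0],[2.05,-3.9,0,0],[2.05,-4.0,0,0],[0,0,3,0]],
])

```text
time_s: 53.2
ee_pos: [0.3879, -0.3349, 0.2662]
tool_rot: [0.005, 3.12, 0.008]
contact_force: [1.0, 0.2, -0.3]
grip_width: 0.763
finger_force: 0.0
```

Call:
apply_moves([
  [[0,0,3,0],[0,0,0.8,0],[0,0,0,0]],
])

```text
time_s: 53.58
ee_pos: [0.3894, -0.3316, 0.2278]
tool_rot: [-0.001, 3.122, 0.013]
contact_force: [-0.9, 0.5, 0.7]
grip_width: 0.759
finger_force: 0.0
```

```bash
python3 - <<'E'
from h import *
im=look('w12',.134);pose([.3901,-.3310,.1785])
g=cv2.cvtColor(im,cv2.COLOR_BGR2GRAY)
print(g[285,200:420:4], g[310,200:420:4])
E
```

```text
ee [ 0.3897 -0.3319  0.2286] axis px [308.2 291.4]
pos [ 0.3896 -0.3318  0.2283] z [ 0.0208  0.0071 -0.9998] yaw -179.97 q [-0.874  0.271 -0.249  1.044  0.02  -0.874]
delta tool cm [0.05 0.05 4.98]
[217 217 215 215 214 215 215 213  50  50  49  52  47  49  47  49  52  52
  49  62 116 115 116 116 115 115 118 115 114 115 117 116 117 116 115  82
  51  52  52  52  50  51  49  51  51  49  51  59 220 219 220 219 219 219
 219] [127  90  89  85  22  20 209 209 183  52  49  51  48  49  49  48  47  48
  49  49  56 227 228 228 228 227 226 117 115 115 116 116 116 115  57  51
  52  52  52  50  50  51  51  51  50  51  49 115 174  19  26  87  90  87
 195]
```

Call:
apply_moves([
  [[0,0,2.5,0],[0,0,2.5,0],[0,0,0,0]],
])

```text
time_s: 54.35
ee_pos: [0.3899, -0.3307, 0.1766]
tool_rot: [-0.001, 3.123, 0.016]
contact_force: [-0.3, 0.2, -0.4]
grip_width: 0.76
finger_force: 0.0
```

Call:
apply_moves([
  [[0,0,0,0],[0,0,0,0],[0,0,0,0],[0,0,0,0]],
], grip=2.2)

```text
time_s: 54.85
ee_pos: [0.3907, -0.3315, 0.1787]
tool_rot: [-0.001, 3.12, 0.011]
contact_force: [-0.7, 1.5, 6.1]
grip_width: 0.326
finger_force: 38.9
```

```bash
python3 -c "
from h import *
pose()"
```

```text
pos [ 0.3907 -0.3315  0.1787] z [ 0.0213  0.0068 -0.9998] yaw -179.98 q [-0.872  0.309 -0.339  0.914  0.021 -0.872]
```

Call:
apply_moves([
  [[0,0,-0.5,0],[0,0,-1.5,0],[0,0,-4,0],[0,0,-6,0],[0,0,-6,0]],
])

```text
time_s: 55.68
ee_pos: [0.3864, -0.3323, 0.36]
tool_rot: [-0.001, 3.121, 0.012]
contact_force: [0.1, -1.6, -1.5]
grip_width: 0.329
finger_force: 39.8
```

Call:
apply_moves([
  [[-2.2,4.5,0,0],[-2.2,4.5,0,0],[-2.2,4.5,0,0],[-2.2,4.5,0,0],[-2.2,4.5,0,0]],
])

```text
time_s: 56.3
ee_pos: [0.497, -0.1061, 0.3622]
tool_rot: [-0.0, 3.121, 0.012]
contact_force: [1.4, -1.1, 0.4]
grip_width: 0.325
finger_force: 39.9
```

Call:
apply_moves([
  [[-2.2,4.5,0,0],[-2.2,4.5,0,0],[-2.2,4.5,0,0],[-2.0,3.7,0,0],[-0.5,1.5,0,0]],
])

```text
time_s: 56.92
ee_pos: [0.5881, 0.0812, 0.3649]
tool_rot: [-0.003, 3.122, 0.013]
contact_force: [0.7, 0.4, -1.8]
grip_width: 0.32
finger_force: 40.0
```

```bash
python3 -c "
from h import *
pose([.5911,.0810,.1807])"
```

```text
pos [0.5877 0.0806 0.3649] z [ 0.0198  0.0081 -0.9998] yaw -179.9 q [-0.006  0.364  0.265  1.453  0.008 -0.007]
delta tool cm [ 0.03 -0.11 18.42]
```

Call:
apply_moves([
  [[0,0,5,0],[0,0,5,0],[0,0,4,0],[0,0,3,0],[0,0,0.9,0]],
])

```text
time_s: 57.75
ee_pos: [0.5901, 0.0796, 0.1848]
tool_rot: [0.002, 3.124, 0.012]
contact_force: [-0.0, -0.3, -0.4]
grip_width: 0.322
finger_force: 39.9
```

Call:
apply_moves([
  [[0,0,0,0],[0,0,0.3,0],[0,0,0,0]],
])

```text
time_s: 58.12
ee_pos: [0.5914, 0.0807, 0.1836]
tool_rot: [-0.0, 3.12, 0.012]
contact_force: [0.6, -0.2, -0.8]
grip_width: 0.324
finger_force: 39.9
```

```bash
python3 -c "
from h import *
pose([.5911,.0810,.1807])"
```

```text
pos [0.5914 0.0808 0.1835] z [ 0.0209  0.008  -0.9998] yaw -179.98 q [-0.004  0.431 -0.126  0.993  0.008 -0.004]
delta tool cm [0.03 0.02 0.28]
```

Call:
apply_moves([
  [[0,0,0.2,0],[0,0,0.1,0],[0,0,0,0]],
])

```text
time_s: 58.7
ee_pos: [0.5916, 0.081, 0.1807]
tool_rot: [-0.001, 3.12, 0.013]
contact_force: [-1.6, 1.3, 9.2]
grip_width: 0.327
finger_force: 40.9
```

Touched down. Release, rise, move back out of view, and compare with the first picture.

Call:
apply_moves([
  [[0,0,0,0],[0,0,0,0],[0,0,0,0],[0,0,-2,0],[0,0,-4,0]],
], grip=6.5)

```text
time_s: 59.32
ee_pos: [0.5894, 0.0803, 0.2393]
tool_rot: [-0.0, 3.125, 0.013]
contact_force: [0.5, -0.1, 0.3]
grip_width: 0.761
finger_force: 0.0
```

Call:
apply_moves([
  [[0,0,-4,0],[0,0,-4,0],[1,-4.5,0,0],[1,-4.5,0,0],[1,-4.5,0,0]],
])

```text
time_s: 59.95
ee_pos: [0.5581, -0.0565, 0.3182]
tool_rot: [-0.001, 3.121, 0.012]
contact_force: [0.7, -0.7, 0.5]
grip_width: 0.76
finger_force: 0.0
```

Call:
apply_moves([
  [[1,-4.5,0,0],[1,-4.5,0,0],[1,-4.5,0,0],[1.5,-4.5,0,0],[1.5,-4.5,0,0]],
])

```text
time_s: 60.58
ee_pos: [0.498, -0.2818, 0.3151]
tool_rot: [-0.001, 3.122, 0.013]
contact_force: [0.6, 0.5, 1.1]
grip_width: 0.765
finger_force: 0.0
```

Call:
apply_moves([
  [[1.5,-4,0,0],[2,-4,0,0],[2,-4,0,0],[3,-2,0,0],[0,0,0,0]],
])

```text
time_s: 61.2
ee_pos: [0.4121, -0.4217, 0.3121]
tool_rot: [0.004, 3.122, 0.013]
contact_force: [-0.4, 0.5, -0.6]
grip_width: 0.765
finger_force: 0.0
```

```bash
python3 - <<'E'
from h import *
b=snap('top','tF'); a=cv2.imread('pics/t0.png')
A,B=[cv2.resize(x[125:290,225:410],(400,357)) for x in (a,b)]
V=cv2.resize(b[215:300,95:185],(255,240)); s=snap('scene','sF')[180:340,200:540]; s=cv2.resize(s,(510,240))
cv2.imwrite('pics/F.png',np.vstack([np.hstack([A,B]),np.hstack([V,s,np.zeros((240,35,3),np.uint8)])]))
for n,(u,v) in dict(big=(362,172),small=(271,199),bottle=(327,219)).items():
    r=[]
    for x in(a,b):
        g=cv2.cvtColor(x,cv2.COLOR_BGR2GRAY)[v-16:v+17,u-16:u+17]; k,l,st,c=cv2.connectedComponentsWithStats((g>150).astype(np.uint8))
        i=1+np.argmax(st[1:,4]); r.append(np.round(c[i]+[u-16,v-16],2)); 
    print(n,r,'mm',np.round((r[1]-r[0])*1.73,1))
s=manip.get_state(); print(s['time_s'],s['ee_pos'])
E
```

```text
big [array([362.02, 171.45]), array([361.79, 172.  ])] mm [-0.4  1. ]
small [array([270.92, 199.49]), array([270.72, 199.52])] mm [-0.3  0.1]
bottle [array([327.28, 219.31]), array([327.1 , 219.59])] mm [-0.3  0.5]
61.3 [ 0.4136232  -0.42033589  0.31234911]
```

View pics/F.png

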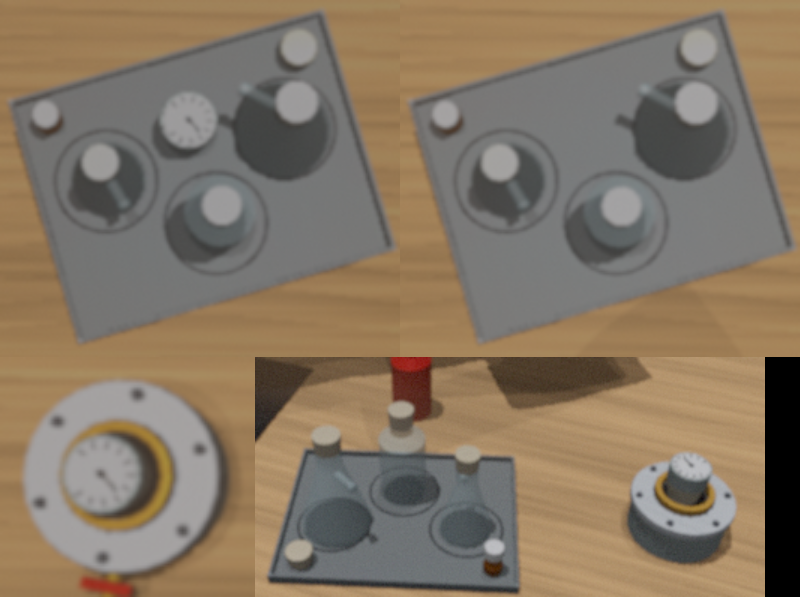

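The glass stands within about 1 mm of its starting spots, nozzles the same way. The gauge is upright in the port and the arm is clear, so I'm handing in.

```bash
python3 -c "
from bench import manip
print(manip.job_done())"
```

```text
the job is handed in; nothing more can be done
None
```

The job is handed in at about 61 s: the gauge stands dial up in the vessel port, and all three glass pieces are back upright within about 1 mm of where they started; nothing tipped over.

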